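Open the worn water valve a quarter turn past its slack

ROBOT

A 7-joint arm with a two-finger parallel gripper is mounted at the origin on the work surface. World frame = base frame: x ahead of the robot, y to its left, z up, the work surface at z = 0. Lengths are in m, angles in rad, forces in N, time in s.
With the tool pointing down it reaches from about 0.4 to 0.9 m from the base axis. Payload 5.5 kg.
Tool frame: the origin (TCP) lies midway between the tips of the shut fingers; the grasp point (between the pads) lies 19 mm behind it (manip.grip_depth is the distance from the TCP to the grasp point, in m); z points along the fingers, y is the line along which they close (so a half turn about z gives the same grasp; the last joint's range is limited). The gripper opens to 92 mm and grips with 3 to 60 N. Pads are 19 mm wide; open, the fingers measure 130 mm over their backs; the gripper's body (75 mm by 190 mm) begins 47 mm behind the grasp point.
Start: joints at [-1.043, 0.501, -0.427, 1.55, 0.221, 1.138, -0.21], TCP at [0.17, 0.627, 0.227] pointing down, gripper open.
Joint ranges: [-2.88, 2.88], [-0.31, 2.03], [-1.54, 1.56], [0.2, 2.42], [-1.41, 4.55], [0.19, 2.02], [-2.57, 2.57]. Speed limits (rad/s): [2.57, 2.57, 3.14, 3.14, 3.14, 3.14, 3.14].

INTERFACE

Orientations are given as a unit quaternion [x, y, z, w].
In Python, from bench import manip, effector, viewer gives the robot as it stands. Calls block until the motion is done:
- manip.move_pose(position, orientation): joint-space move of the TCP to a pose.
- manip.servo_line(position, ori=None, vel=0.15): straight line of the TCP; ori=None keeps the orientation; vel is the mean speed in m/s.
- manip.movej(angles): joint-space move.
- effector.open_jaws() and effector.close(f_grip=None): open the fingers fully, or close them until they stop; f_grip is the grip in N (None keeps the last).
- manip.sleep(seconds).
- manip.solve_ik(position, orientation): joint angles nearest the present ones, or None.
- viewer.get_image(name): name is "scene" or "top" or "wrist"; returns the picture (420x560x3 uint8, red, green, blue); there is no depth.
- viewer.get_calibration(name): a dict with "vfov" (degrees; the focal length in pixels is half the picture's height over the tangent of half this angle, whatever the lens; pixels are square), "cx", "cy" (the principal point, pixels), "eye" and "attitude" of the camera in the world. Camera axes: x right, y down, z forward; pixel columns grow to the right and rows downward; lengths in m; the calibration is good to about 2 mm. A picture is of the moment at which its call begins: read the wrist's pose just before it. get_calibration takes no time and is no camera call; for the wrist camera it gives the pose at the moment of the call.
A pose or a line that the arm cannot do raises manip.PlanningError and nothing moves.
- manip.hand_in(): hands the job in; it is judged then, once.
Readings, each from a call of its own:
- manip.current_clock(): time.
- manip.current_q(): joint angles.
- manip.current_joint_velocities(): joint speeds.
- manip.current_tau(): joint torques, N m.
- manip.current_tool_pos(): TCP position.
- manip.current_tcp_rot(): TCP orientation.
- manip.current_force(): force on the tool from outside, world axes, zero at the start.
- manip.current_wrist_torque(): the same for the moment, N m.
- manip.current_finger_gap(): finger opening in m.
- manip.current_gripper_force(): force on a finger pad.
Only numpy, scipy, OpenCV 4.12 (cv2) and the standard library are available. Lean on these libraries where they do the work, as an engineer would, in place of code of your own. Each camera call takes 0.05 s, during which the arm holds its last target. There are 200 camera calls.

TASK

Take the red cap off the water valve's handwheel and set it down, upright, in the middle of the cork coaster without dropping it. Then open the valve: the worn wheel has slack, so turn it anticlockwise until you feel it take hold of the stem, and only from there turn on by one quarter turn (90 degrees), then let go. Handle the wheel gently, without squeezing it hard or bending its neck to the side, and leave the blender jar, gasket ring and screwdriver where they are.

Things in the scene. Friction and masses are not known exactly. Their poses are not given: they have to be found in the camera images.
- cap_knob (a point): centre of the upright round knob (22 mm diameter, 32 mm tall) on top of the red plastic cap; z up. It is 16 mm above the cap's flat top, 16 mm below the knob's tip, 44 mm above the skirt's lower rim. The cap starts loosely over the handwheel, its skirt hanging 24 mm below the wheel's top: lift it straight up at least 30 mm before moving sideways
- coaster_top (a point): centre of the top face of the round cork coaster, 110 mm in diameter, 6 mm thick, fixed on the counter. When the cap stands on it, cap_knob is 44 mm above this point
- wheel_center (a point): centre of the valve's blue handwheel (does not turn with it; its z is the wheel's axis). Round level rim, 52 mm diameter, 16 mm thick (8 mm above and below this point), turning about the vertical, anticlockwise from above to open. Grip across its diameter from above, at any yaw, with 25 to 50 N. Free space 55 mm around and 60 mm below the rim. Wheel and stem stay where left
- stem_rise (a joint): rise (m) of the steel stem in mid-wheel: 0 at first (shut), 1.5 mm per turn of the stem, so a quarter turn is 0.000375, too little to judge from a few noisy readings. The wheel first turns loosely for 17 to 126 degrees (differs every time; drag about 0.03 N m, no rise), then takes hold: the stem turns with it against about 0.5 N m (0.25 to 0.4 is left while paused)
- cap: the red plastic cap, about 70 g: a round lid open below, 70 mm outside and 64 mm inside diameter, 28 mm tall (3 mm wall, 4 mm top) plus the knob, 60 mm in all; origin at the centre of its lower rim, z up. At first it hides the handwheel
- valve: brass gate valve fixed on the counter, with 16 mm copper pipe 80 mm to either side along its y, 36 mm up; origin on the counter, 135 mm below the wheel's centre. Its neck is sprung in a rubber joint 58 mm up: pushing the wheel sideways bends it about 1 mm per 2.4 N; over 6 mm (15 N, 0.08 rad) harms it. Over 80 N a finger cracks the wheel
- coaster: the cork coaster; origin at the centre of its underside
- jar: glass blender jar standing on the counter, 116 mm in diameter at its rim, 200 mm tall, handle reaching 95 mm out along its y; origin at the centre of its underside; do not disturb
- gasket: grey silicone gasket ring lying on the counter, 72 mm in diameter, 6 mm thick; origin at the centre of its underside; do not disturb
- screwdriver: steel Phillips screwdriver with black handle lying on the counter, 200 mm long along its x; do not disturb
Mind the look-alikes: they are no part of the job. Of the things like the cap, leave any that is turquoise; of the rest the smaller one is meant.

How it is judged:
On the way, in this order (a step that is already met when the one before it is completed fails the run):
1. the cap is lowered by hand onto the coaster: upright, within 30 mm of its middle, less than 6 mm above it, still held (horizontal distance between cap_knob and coaster_top below 0.03 m and angle between cap_knob's own z axis and vertical below 0.12 rad and z of cap_knob in the frame of coaster_top below 0.05 m and contact force between the fingers and cap above 0.5 N), for 0.05 s.
2. the cap stands on the coaster, let go (horizontal distance between cap_knob and coaster_top below 0.03 m and angle between cap_knob's own z axis and vertical below 0.12 rad and z of cap_knob in the frame of coaster_top below 0.05 m and contact force between the fingers and cap below 0.1 N and linear speed of cap below 0.02 m/s), for 0.1 s.
3. the slack is taken up and the stem begins to turn (0.04 mm of rise, about 10 degrees) (value of joint stem_rise above 4e-05 m), for 0.05 s.
At the end, for the whole second after the job is handed in: the stem has been opened by a quarter turn (90 degrees, give or take 18: a rise of 0.30 to 0.45 mm) and stays there; the cap stands upright and at rest on the coaster within 30 mm of its middle (horizontal distance between cap_knob and coaster_top below 0.03 m and angle between cap_knob's own z axis and vertical below 0.12 rad and z of cap_knob in the frame of coaster_top below 0.05 m and contact force between cap and coaster above 0.2 N and linear speed of cap below 0.02 m/s and value of joint stem_rise between 0.0003 and 0.00045 m); the robot touches nothing.
It fails at once if the valve neck is bent more than 0.08 rad by leaning on the wheel, or the wheel is squeezed hard (over 80 N a finger, 160 N in all) (angle between wheel_center's own z axis and vertical above 0.08 rad or contact force between the fingers and valve above 160 N).
It fails at once if the stem is opened too far, more than about 135 degrees (0.56 mm) (value of joint stem_rise above 0.00056 m).
It fails at once if the blender jar is pushed more than 15 mm or tipped (distance of jar from where it was at the start of the episode above 0.015 m or angle between jar's own z axis and vertical above 0.15 rad).
It fails at once if the gasket ring is moved more than 15 mm (distance of gasket from where it was at the start of the episode above 0.015 m).
It fails at once if the screwdriver is moved more than 20 mm (distance of screwdriver from where it was at the start of the episode above 0.02 m).
It also fails if it takes over 72 s, if anything falls off the work surface, if the arm or the gripper's body presses on something with over 40 N, if the wrist force passes 120 N, or if a joint passes its speed limit or range.

## Working session

There is one attempt and no reset: what is moved stays moved. The work goes in short steps, each a Python script; the robot and the scene stay as the last script left them, time stands still between calls to the robot, and variables do not carry over. Pictures are saved under pics/ and viewed, at most 10 in all, crops included, and the job is handed in when it is done.

```bash
mkdir -p pics; ls
python3 - <<'E'
from bench import manip, effector, viewer
import cv2
for n in ("scene","top"):
    cv2.imwrite(f"pics/{n}0.png",viewer.get_image(n)[...,::-1]); print(n,viewer.get_calibration(n))
print(viewer.get_calibration("wrist"))
print(manip.current_clock(),manip.current_tool_pos(),manip.current_tcp_rot(),manip.grip_depth)
E
```

```text
pics
scene {'vfov': 57.62636720058553, 'cx': 279.32827360579347, 'cy': 202.67185409195963, 'eye': array([1.29114446, 0.12427923, 0.5976089 ]), 'attitude': array([ 0.57134036,  0.66864781, -0.37003561, -0.29925566])}
top {'vfov': 49.56993547168137, 'cx': 279.249006385068, 'cy': 207.73575747238573, 'eye': array([ 0.40150429, -0.00504922,  1.00542602]), 'attitude': array([ 0.70962461, -0.69852616,  0.06785514, -0.06236824])}
{'vfov': 70.50807727080752, 'cx': 285.11731655998733, 'cy': 208.5346937170054, 'eye': array([0.09993581, 0.64552707, 0.38382726]), 'attitude': array([0.78615969, 0.60233378, 0.08337501, 0.11043349])}
0.1 [0.17000811 0.62671698 0.22579511] [ 1.31992153e-01  9.91250379e-01 -8.61394218e-04 -1.25804780e-04] 0.0188
```

View pics/scene0.png

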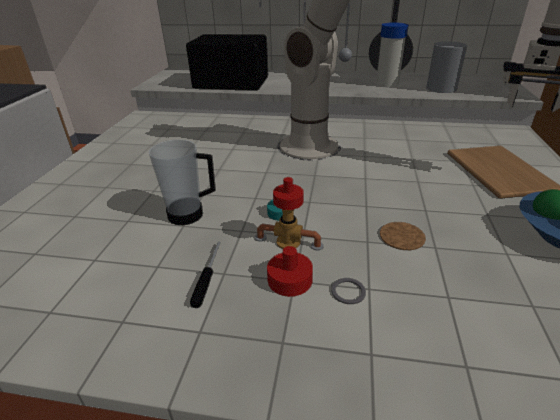

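View pics/top0.png

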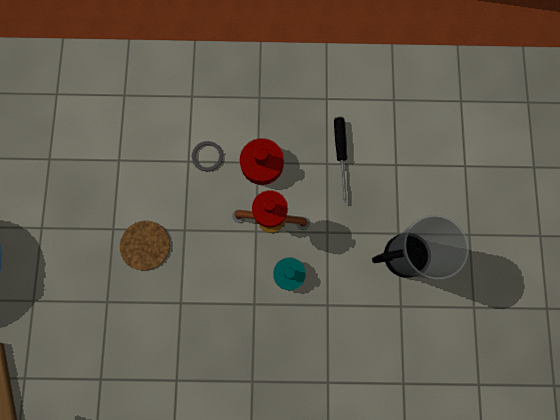

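The top view shows the cap to move, the smaller red one, on the valve at (270,208). The larger red look-alike is at (262,161), the turquoise one at (290,273), and the coaster at (145,245). In the scene view the valve cap is at (288,195) and the coaster at (402,235).

```bash
cat > h.py <<'E'
from bench import manip, effector, viewer
import numpy as np, cv2
from scipy.spatial.transform import Rotation as R
def ray(c,px):
    f=210/np.tan(np.radians(c['vfov']/2))
    d=R.from_quat(c['attitude']).apply([(px[0]-c['cx'])/f,(px[1]-c['cy'])/f,1])
    return np.array(c['eye']),d/np.linalg.norm(d)
def plane(c,px,z):
    e,d=ray(c,px); return e+d*(z-e[2])/d[2]
def tri(c1,p1,c2,p2):
    (a,u),(b,v)=ray(c1,p1),ray(c2,p2)
    s=np.linalg.lstsq(np.c_[u,-v],b-a,rcond=None)[0]
    P,Q=a+s[0]*u,b+s[1]*v
    return (P+Q)/2,np.linalg.norm(P-Q)
def blobs(im,lo,hi,amin=150):
    h=cv2.cvtColor(im,cv2.COLOR_RGB2HSV); m=cv2.inRange(h,lo,hi)
    cs,_=cv2.findContours(m,cv2.RETR_EXTERNAL,cv2.CHAIN_APPROX_NONE)
    return [c[:,0,:] for c in cs if cv2.contourArea(c)>amin]
def red(im): return blobs(im,(0,170,60),(6,255,255))
def down(yaw):  # tool z down, tool y at angle yaw from world y
    return (R.from_euler('z',yaw)*R.from_quat([0,1,0,0])).as_quat()
E
python3 - <<'E'
from h import *
C={n:viewer.get_calibration(n) for n in("scene","top")}
I={n:viewer.get_image(n) for n in C}
for n in C:
    for b in red(I[n]):
        print(n,'red',b.min(0),b.max(0),b.mean(0).round(1), plane(C[n],(b.min(0)+b.max(0))/2,.147).round(3), np.array([np.ptp(plane(C[n],x,.147)[:2]) for x in [0*b[0]]]) .round(2))
    for b in blobs(I[n],(5,90,60),(20,255,255)):
        x,y=b.min(0),b.max(0)
        e=cv2.fitEllipse(b); print(n,'cork?',x,y,np.round(e[0],1),np.round(e[1],1),plane(C[n],e[0],.006).round(3))
# rim of disc in top view
c=C['top']
for b in red(I['top']):
    for z in(.147,.04):
        P=np.array([plane(c,p,z)[:2] for p in b]); (cx,r)=cv2.minEnclosingCircle(P.astype(np.float32)); print('disc',z,np.round(cx,4),round(r,4))
E
```

```text
scene red [267 246] [311 295] [285.8 273.7] [0.818 0.05  0.147] [0.77]
scene red [273 178] [302 209] [287.7 194.7] [0.574 0.01  0.147] [0.77]
scene cork? [  0 391] [163 419] [ 15.  406.6] [ 22.3 244.7] [ 1.039 -0.357  0.006]
scene cork? [380 222] [424 249] [402.3 235.5] [25.8 45.3] [0.507 0.286 0.006]
scene cork? [257 219] [320 248] [290.7 234.5] [23.6 56.2] [0.541 0.012 0.006]
scene cork? [448 146] [559 197] [503.8 171.7] [ 40.5 101.1] [0.131 0.63  0.006]
scene cork? [ 0 45] [33 83] [13.7 66.5] [31.  45.9] [-0.995 -2.073  0.006]
top red [252 191] [286 225] [268.8 208.2] [0.561 0.009 0.147] [0.41]
top red [240 139] [283 180] [261.2 160.1] [0.657 0.026 0.147] [0.41]
top cork? [  0 345] [ 12 419] [  5.4 410.6] [ 10.  107.1] [0.155 0.544 0.006]
top cork? [120 221] [169 269] [144.2 245.1] [47.4 50. ] [0.5   0.284 0.006]
top cork? [0 0] [559  46] [310.9  21.4] [ 44.1 845.2] [ 1.048 -0.081  0.006]
disc 0.147 [0.5609 0.009 ] 0.0348
disc 0.04 [0.5808 0.0108] 0.0392
disc 0.147 [0.6567 0.0267] 0.0441
disc 0.04 [0.6885 0.0306] 0.0496
```

Run:
```python
from h import *
for y in np.radians([-150,-120,-90,-60,-30,0,30,60,90,120,150,180]):
    q=manip.solve_ik([.561,.009,.116],down(y)); print(round(np.degrees(y)), None if q is None else np.round(q,2))
manip.move_pose([.561,.009,.30],down(0))
print(manip.current_clock(),manip.current_q())
c=viewer.get_calibration('wrist'); im=viewer.get_image('wrist')
print(c['eye'])
cv2.imwrite('pics/w1.png',im[...,::-1])
for b in red(im):
    P=np.array([plane(c,p,.147)[:2] for p in b]); print(b.min(0),b.max(0),cv2.minEnclosingCircle(P.astype(np.float32)))
```

```text
-150 [-0.27  0.46  0.26  1.89 -0.15  0.82 -0.98]
-120 [-0.22  0.45  0.2   1.89 -0.12  0.81 -0.49]
-90 [-0.17  0.45  0.13  1.89 -0.08  0.81  0.01]
-60 [-0.11  0.45  0.06  1.88 -0.03  0.81  0.49]
-30 [-0.04  0.45 -0.03  1.88  0.02  0.82  0.97]
0 [ 0.02  0.45 -0.11  1.88  0.07  0.82  1.45]
30 [ 0.08  0.45 -0.19  1.88  0.11  0.82  1.94]
60 [ 0.18  0.47 -0.31  1.87  0.19  0.83  2.4 ]
90 [-0.95  0.95  1.35  1.91 -1.02  1.2  -2.36]
120 [-0.95  0.95  1.35  1.91 -1.02  1.2  -1.83]
150 [-0.74  0.62  0.91  1.9  -0.61  0.92 -1.63]
180 [-0.32  0.46  0.32  1.89 -0.19  0.82 -1.47]
2.8 [-6.18222652e-02  2.45618101e-01 -4.84645646e-03  1.70244054e+00
  7.99117968e-04  1.19370919e+00  1.50578996e+00]
[0.48831129 0.00931228 0.45792059]
[253 162] [329 273] ((0.5928235054016113, 0.02470439113676548), 0.06976501643657684)
```

View pics/w1.png

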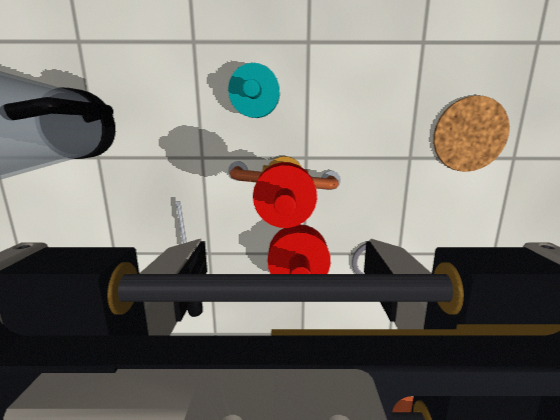

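The cap's disc in the wrist view is centred near (285,195) and its knob tip near (285,203). The larger red one is below at (299,257) and the coaster is at (472,133).

Run:
```python
from h import *
c=viewer.get_calibration('wrist')
k=plane(c,(285,203),.179); co=plane(c,(472,133),.006); print(k,co)
k=(k+np.array([.562,.009,0]))/2 if np.hypot(k[0]-.561,k[1]-.009)<.008 else None
print(k)
manip.servo_line([k[0],k[1],.20],vel=.15)
manip.servo_line([k[0],k[1],.153],vel=.06)
print(manip.current_force())
effector.close(f_grip=20)
print(manip.current_finger_gap(),manip.current_gripper_force(),manip.current_force(),manip.current_tool_pos(),manip.current_clock())
```

```text
[0.56213346 0.00935412 0.179     ] [0.50032366 0.28486923 0.006     ]
[0.56206673 0.00917706 0.0895    ]
[ 0.55341321 -0.7293246  -0.10776162]
0.021503409546520042 19.99968856573105 [-0.55456616 -0.41558607  0.24504331] [0.56205915 0.00932212 0.15300497] 5.6917
```

Run:
```python
from h import *
p=manip.current_tool_pos(); x,y=p[:2]
manip.servo_line([x,y,.24],vel=.1)
print(manip.current_finger_gap(),manip.current_force())
f0=manip.current_force()[2]
X,Y=.5015,.2848
manip.servo_line([X,Y,.24],vel=.2)
manip.servo_line([X,Y,.06],vel=.15)
z=.06; f0=manip.current_force()[2]
im=viewer.get_image('scene'); cv2.imwrite('pics/s2.png',im[...,::-1])
z=.045
while z>.034:
    manip.servo_line([X,Y,z],vel=.03)
    f=manip.current_force()[2]; print(round(z,4),round(f-f0,2))
    if abs(f-f0)>2: break
    z-=.001
manip.sleep(.15); print(manip.current_gripper_force(),manip.current_clock())
```

```text
0.021406903123737313 [ 0.56944761 -0.14889977 -1.43849426]
0.045 -0.33
0.044 0.57
0.043 1.48
0.042 0.49
0.041 0.04
0.04 1.66
0.039 8.68
20.000788271427155 11.9667
```

View pics/s2.png

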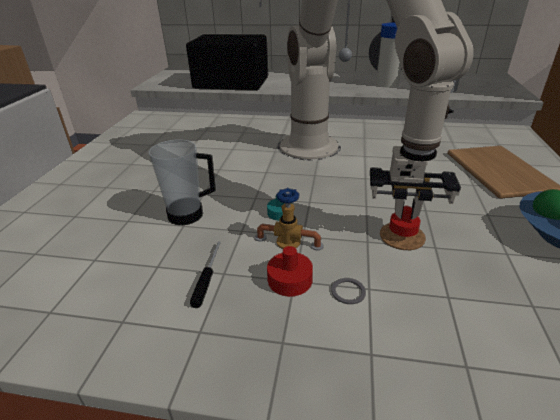

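The cap has reached the coaster with an 8.7 N contact, still held, and the blue handwheel is now exposed at about (288,195). Now I'll release the cap and look at the wheel.

Run:
```python
from h import *
effector.open_jaws(); manip.sleep(.15)
p=manip.current_tool_pos()
manip.servo_line([p[0],p[1],.13],vel=.15)
manip.move_pose([.50,.15,.27],down(np.radians(-60)))
it=viewer.get_image('top'); ct=viewer.get_calibration('top'); cv2.imwrite('pics/t3.png',it[...,::-1])
manip.move_pose([.561,.009,.26],down(np.radians(-150)))
manip.move_pose([.561,.009,.26],down(np.radians(-210)))
manip.sleep(.2)
cw=viewer.get_calibration('wrist'); iw=viewer.get_image('wrist'); cv2.imwrite('pics/w3.png',iw[...,::-1])
print(manip.current_q().round(2),manip.current_clock(),manip.solve_ik([.561,.009,.116],down(np.radians(-210))))
for n,c,i in(('top',ct,it),('w',cw,iw)):
    for b in blobs(i,(105,120,30),(125,255,255),100):
        P=np.array([plane(c,q,.143)[:2] for q in b],np.float32)
        print(n,b.min(0),b.max(0),cv2.minEnclosingCircle(P),cv2.fitEllipse(P))
for b in red(it):
    for z in (.034,): P=np.array([plane(ct,q,z)[:2] for q in b],np.float32); print('red',cv2.minEnclosingCircle(P))
```

```text
[-0.52  0.31  0.57  1.77 -0.18  1.12 -1.99] 17.225 [-0.45930086  0.48875553  0.50360987  1.89509385 -0.31062106  0.83505919
 -1.88871833]
top [257 196] [282 221] ((0.5605411529541016, 0.008159101940691471), 0.025310514494776726) ((0.5606947541236877, 0.007800682447850704), (0.04780823364853859, 0.04883319512009621), 121.41073608398438)
w [258 174] [310 226] ((0.5655320286750793, 0.0073100728914141655), 0.026071498170495033) ((0.5660214424133301, 0.007119777612388134), (0.04862959682941437, 0.05011528730392456), 58.71355056762695)
red ((0.6902729868888855, 0.030862141400575638), 0.04993214085698128)
```

View pics/w3.png

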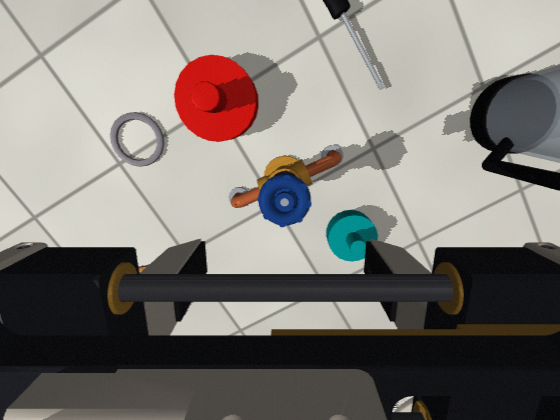

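The wrist view shows the exposed blue wheel with its hub at (284,201), clear of the fingers' descent path. Both views agree on its centre to within a few mm, at about (0.563, 0.0075), so I'll grip it and zero the sideways force.

Run:
```python
from h import *
X,Y=.563,.0075
o=down(np.radians(-210))
manip.servo_line([X,Y,.18],ori=o,vel=.15)
manip.servo_line([X,Y,.117],ori=o,vel=.08); manip.sleep(.2)
f0=np.mean([manip.current_force() for _ in range(5)],0); m0=np.mean([manip.current_wrist_torque() for _ in range(5)],0)
effector.close(f_grip=38); manip.sleep(.2)
f=manip.current_force(); print(f0,m0,f-f0,manip.current_wrist_torque()-m0,manip.current_finger_gap(),manip.current_gripper_force())
d=np.clip((f-f0)[:2]/2400*.8,-.003,.003)
p=np.array([X,Y,.117]); p[:2]+=d; manip.servo_line(p,ori=o,vel=.03); manip.sleep(.2)
print(d,manip.current_force()-f0,manip.current_wrist_torque()-m0)
np.savez('st',p=p,f0=f0,m0=m0)
t=manip.current_clock(); manip.servo_line(p,ori=down(np.radians(-206)),vel=.05)
print(manip.current_clock()-t,manip.current_force()-f0,manip.current_wrist_torque()-m0,manip.current_clock())
```

```text
[0.44592228 0.16024054 0.32137571] [-0.03339982  0.1700588   0.00536742] [ 0.68070575  1.97423588 -0.33822855] [ 0.47956402 -0.14830739  0.027808  ] 0.05113551412809372 38.00021588802338
[0.0002269  0.00065808] [-0.34227107  1.10964929  0.96634762] [ 0.28582599 -0.13019096  0.05451448]
0.25 [0.36571271 1.89329218 1.95309793] [ 0.26467432 -0.14299178 -0.01876235] 20.6667
```

Run:
```python
from h import *
s=np.load('st.npz'); p,f0,m0=s['p'],s['f0'],s['m0']
y=-206; T=[]
while y<-70:
    y+=4
    manip.servo_line(p,ori=down(np.radians(y)),vel=.05)
    w=np.mean([manip.current_wrist_torque() for _ in range(4)],0)-m0; f=manip.current_force()-f0
    T.append((y,round(w[2],3),round(np.hypot(*f[:2]),1)))
    if w[2]<-.2 or np.hypot(*f[:2])>8: break
print(T,f,w,manip.current_clock(),manip.current_q()[6],manip.current_finger_gap())
```

```text
[(-202, np.float64(0.056), np.float64(1.5)), (-198, np.float64(0.051), np.float64(1.4)), (-194, np.float64(0.02), np.float64(1.9)), (-190, np.float64(-0.021), np.float64(0.7)), (-186, np.float64(0.018), np.float64(1.1)), (-182, np.float64(0.031), np.float64(0.9)), (-178, np.float64(0.009), np.float64(1.6)), (-174, np.float64(-0.352), np.float64(1.4))] [1.02696846 0.99734269 2.95757865] [ 0.20836539 -0.22457674 -0.35228017] 22.6667 -1.3489118455850837 0.05142536272938584
```

Run:
```python
from h import *
s=np.load('st.npz'); p,f0,m0=s['p'],s['f0'],s['m0']
yaw=lambda:np.degrees(R.from_quat(manip.current_tcp_rot()).as_euler('ZYX')[0])
r=R.from_quat(manip.current_tcp_rot()).apply([0,1,0]); print('actual yaw',np.degrees(np.arctan2(r[1],r[0]))-90)
effector.close(f_grip=47); print(manip.current_gripper_force(),manip.current_finger_gap())
T=[]
for y in list(range(-169,-86,5))+[-86]:
    manip.servo_line(p,ori=down(np.radians(y)),vel=.05)
    w=np.mean([manip.current_wrist_torque() for _ in range(4)],0)-m0; f=manip.current_force()-f0
    T.append((y,float(w[2].round(2)),float(np.hypot(*f[:2]).round(1))))
    if np.hypot(*f[:2])>9: break
print(T,manip.current_clock(),manip.current_q()[6],manip.current_finger_gap())
r=R.from_quat(manip.current_tcp_rot()).apply([0,1,0]); print('actual yaw',np.degrees(np.arctan2(r[1],r[0]))-90)
```

```text
actual yaw -174.25169942676152
47.00082063674927 0.05108024550326173
[(-169, -0.38, 1.8), (-164, -0.3, 1.5), (-159, -0.34, 1.5), (-154, -0.32, 2.1), (-149, -0.33, 1.9), (-144, -0.31, 2.3), (-139, -0.35, 2.1), (-134, -0.3, 2.3), (-129, -0.26, 2.6), (-124, -0.33, 2.7), (-119, -0.4, 2.1), (-114, -0.28, 2.0), (-109, -0.31, 3.2), (-104, -0.32, 2.7), (-99, -0.27, 3.4), (-94, -0.34, 2.9), (-89, -0.31, 2.5), (-86, -0.38, 4.1)] 27.3833 0.0025887849945855075 0.050842528530520424
actual yaw -86.19651476515926
```

Run:
```python
from h import *
s=np.load('st.npz'); p=s['p']; o=down(np.radians(-86))
effector.open_jaws(); manip.sleep(.2)
manip.servo_line([p[0],p[1],.26],ori=o,vel=.1); manip.sleep(.2)
iw=viewer.get_image('wrist'); 
manip.move_pose([.45,-.05,.33],o); it=viewer.get_image('top'); c=viewer.get_calibration('top')
for b in red(it):
    P=np.array([plane(c,q,.034)[:2] for q in b],np.float32); print('red',b.min(0),b.max(0),cv2.minEnclosingCircle(P))
for b in blobs(it,(5,90,60),(20,255,255)):
    P=np.array([plane(c,q,.006)[:2] for q in b],np.float32); print('cork',cv2.minEnclosingCircle(P))
print(manip.current_clock())
a=cv2.imread('pics/w3.png')[160:240,240:330]; b=iw[...,::-1]
cs=blobs(iw,(105,120,30),(125,255,255),100); print([(q.min(0),q.max(0)) for q in cs])
m=((cs[0].min(0)+cs[0].max(0))/2).astype(int); b=b[m[1]-40:m[1]+40,m[0]-45:m[0]+45]
z=np.hstack([cv2.resize(v,(400,360),interpolation=cv2.INTER_CUBIC) for v in(a,b)])
cv2.imwrite('pics/cmp.png',np.clip(z.astype(float)*1.6,0,255)); cv2.imwrite('pics/t4.png',it[...,::-1])
```

```text
red [125 227] [157 259] ((0.5014848113059998, 0.28285661339759827), 0.03478886932134628)
red [240 139] [282 180] ((0.6904392242431641, 0.03090710937976837), 0.049894582480192184)
cork ((0.21169716119766235, 0.5504697561264038), 0.0758521780371666)
cork ((0.4999113380908966, 0.284041166305542), 0.05483827739953995)
cork ((1.0880794525146484, -0.007019340991973877), 0.6814175844192505)
30.925
[(array([260, 176], dtype=int32), array([312, 228], dtype=int32))][ WARN:0@1.863] global loadsave.cpp:1063 imwrite_ Unsupported depth image for selected encoder is fallbacked to CV_8U.
```

View pics/cmp.png

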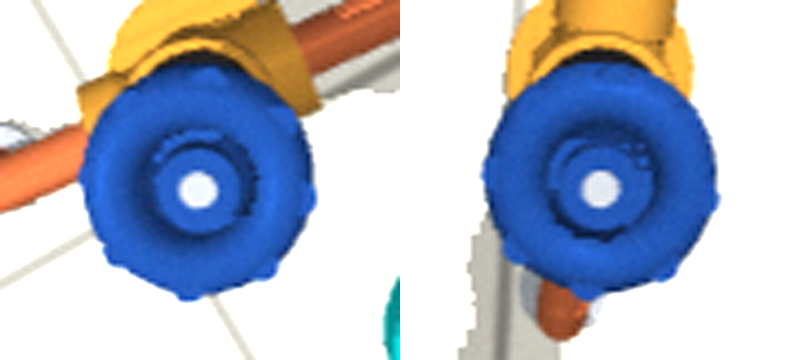

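View pics/t4.png

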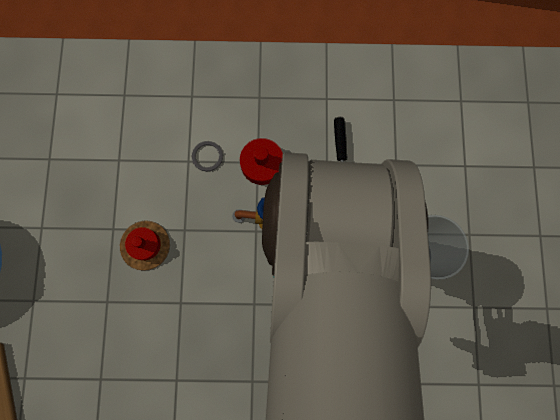

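The rim nubs sit at the same gripper-relative positions before and after, for example (187,295) and (187,293), so the wheel turned with the gripper without slipping. The cap stands within 2 mm of the coaster's middle, at (142,243) in the top view, so I'm handing in.

```bash
python3 -c "
from bench import manip
print(manip.hand_in())"
```

```text
the job is handed in; nothing more can be done
None
```

I set the cap upright within 2 mm of the coaster's middle, turned the valve about 90° past where the stem took hold, released the wheel and handed in the job; it returned no verdict.

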